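# Free a jammed vial carrier from the feed chute

### The arm

A 6-joint arm with a two-finger parallel gripper is mounted at the origin on the work surface. World frame = base frame: x ahead of the robot, y to its left, z up, the work surface at z = 0. Lengths are in m, angles in rad, forces in N, time in s.
With the tool pointing down it reaches from about 0.35 to 0.775 m from the base axis. Payload 7.3 kg.
Tool frame: the origin (TCP) lies at the very end of the fingers, on their centre line; the grasp point (between the pads) lies 19 mm behind it; z points along the fingers, y is the direction in which the jaws open and shut (so a half turn about z gives the same grasp; the last joint's range is limited). The gripper opens to 92 mm and grips with 3 to 60 N. Pads are 19 mm wide; open, the fingers measure 130 mm over their backs; the gripper's body (75 mm by 190 mm) begins 47 mm behind the grasp point.
Start: joints at [-1.4, 0.342, 1.524, -0, 1.275, -0.146], TCP at [0.164, -0.499, 0.189] pointing down, gripper open.
Joint ranges: [-2.53, 2.53], [-0.77, 2.02], [0.04, 2.7], [-1, 4.14], [0.28, 2.66], [-3.11, 3.11]. Speed limits (rad/s): [2.57, 2.57, 3.14, 3.14, 3.14, 3.14].

### API

Orientations are given as [roll, pitch, yaw] about the fixed x, y, z axes, in that order (R = Rz(yaw) Ry(pitch) Rx(roll)).
In Python, from cell import robot gives the robot as it stands.
- The arm moves only by the tool apply_moves, never from a script. Its argument "plan" is a list of rows, each an object of numbers: "tx", "ty", "tz": the shift along the tool's x, y, z in m; "yaw": the turn about the tool's z in rad; "grip": the opening, from -1 (shut) to 1 (fully open), so that 0 is half open. In form: [{"tx": .., "ty": .., "tz": .., "yaw": .., "grip": ..}, ...]. A call has 1 to 8 rows; each row is the pose to reach, as a shift and turn from the pose commanded when the call began, along the tool's axes at that moment; what a row does not reach only later rows make up. A row lasts 1/8 s, in which the tool goes at most 62.5 mm and 10.7 degrees, less where a joint would pass 70% of its speed; a pose out of reach is approached as far as the arm can. A call with a gripper value outside its range is refused whole. The fingers move at their own pace and stop on an object; "force" is the grip in N (left out, the last holds). Time passes only in rows, so rows that repeat a pose let the fingers close. It gives the time, the measured TCP pose, the force and the opening at its end, in the units of the state.
- robot.observe(): the state, without advancing time (a new reading comes with each control period).
- robot.read_camera(name): name is "side" or "top"; returns (picture, depth): 384x512x3 uint8, red, green, blue; 384x512 float32, m along the optical axis (not along the pixel's ray), 0 where there is no reading.
- robot.get_calibration(name): a dict with "camera_matrix" (3x3 intrinsics, pixels), "R" (3x3) and "t" (3): a world point X has camera coordinates R X + t. Camera axes: x right, y down, z forward; pixel columns grow to the right and rows downward; lengths in m; the calibration is good to about 2 mm. A picture is of the moment at which its call begins. get_calibration takes no time and is no camera call.
- robot.hand_in(): hands the job in, once; it reports no verdict.
Trained networks look in the newest picture that a camera, given by its name, has taken for a name from the list of things; names that differ only in an ending like _2 or _b are one class to them, and where a whole thing is asked for, a point or a joint stands for the part that bears it (a point fixed in the world has none). Each returns a list of dicts, best first, with "confidence" (0 to 1); they miss things now and then, are a little off and sometimes report something else, mostly with a low value. They report only what shows in the picture. A call takes as long as a camera call. They do not tell look-alikes from the thing itself.
- robot.outline_of(label, camera): "region" (384x512 bool, what is visible of it) and "pixel" ([row, column] in pixels, amid what is visible of it).
- robot.tip_of(label, camera): "pixel" ([row, column] in pixels: a listed point, or the origin of a listed thing).
The state is a dict: "time": time; "qpos": joint angles; "qvel": joint speeds; "joint_efforts": joint torques, N m; "tool_pos": TCP position; "tool_rot": TCP orientation; "contact_force": force on the tool from outside, world axes, zero at the start; "torque": the same for the moment, N m; "opening": finger opening in m.
Only numpy, scipy, OpenCV 4.12 (cv2) and the standard library are available. Lean on these libraries where they do the work, as an engineer would, in place of code of your own. Each camera call takes 0.05 s, during which the arm holds its last target.

### The job

The blue-capped vial carrier has jammed under the black keeper rails of the two-lane feed chute. Nudge it back up its lane until it is clear of the rails, lift it out and set it down gently, upright, in the red tray. Leave the white-capped carrier in the other lane where it stands.

Things in the scene. Friction and masses are not known exactly. Their poses are not given: they have to be found in the camera images.
- jammed_mid (a point): Centre, half-way up, of the jammed carrier: flat green round puck 64 mm across, 12 mm high, with an amber vial 27 mm across fixed upright in its middle and a blue cap, also 27 mm across; 54 mm high in all, about 120 g. z runs up the vial. It stands on the floor of either lane, its middle 25 mm downhill of the rails' uphill end; while its puck is under the rails it cannot be lifted.
- waiting_mid (a point): Centre, half-way up, of the white-capped carrier in the other lane, same shape, level with the jammed one: leave it alone. All lanes: the drive is off, so a carrier stays where it is left and does not slide back; the lanes are open above uphill of the rails, and a carrier is free once its middle is 35 mm or more uphill of the rails' end.
- chute: Fixed aluminium chute, two lanes. Origin: floor level, midway between lanes, at the rails' uphill end. x: uphill along the lanes (rises 0.1 rad), z: square to the floor. Lane middles y = +45, -45 mm; lanes 67 mm wide, walls 14 mm high, x = -120 to 200 mm, ends closed 14 to 24 mm high. Black rails, x = -120 to 0, 14 to 18 mm above the floor, leave a 42 mm wide slot along each lane's middle.
- red_tray_in (a point): Centre of the inner floor of the shallow fixed red tray, 120 x 120 mm outside, walls 4 mm thick, 22 mm high; the inner floor is about 4 mm above the table. x and y run along its walls. A white tray of the same shape, with a white-capped carrier in it, stands near it; the two may be in either order.
Mind the look-alikes: they are no part of the job. Of the things that look like the part that bears red_tray_in, the largest one is meant.

How it is judged:
By the outcome, as a careful person would: the job done as asked, in the order asked, and still so for the second after the job is handed in, with the robot touching nothing.
It also fails if it takes over 56 s, if anything falls off the work surface, if the arm or the gripper's body presses on something with over 40 N, if the wrist force passes 120 N, or if a joint passes its speed limit or range.

## Working session

There is one attempt and no reset: what is moved stays moved. The work goes in short steps, Python scripts to look and compute and a tool call to move; the robot and the scene stay as the last step left them, time stands still between calls to the robot, and variables do not carry over. Pictures are saved under pics/ and viewed, and the job is handed in when it is done.

Besides the shell and the picture viewer there is one more tool, called after "Emit:" in YAML: its name, and indented under it one key for each argument. apply_moves: Moves the arm, as the interface text tells. Its arguments: {"type":"object","properties":{"plan":{"type":"array","items":{"type":"object","properties":{"tx":{"type":"number"},"ty":{"type":"number"},"tz":{"type":"number"},"yaw":{"type":"number"},"grip":{"type":"number"}}}},"force":{"type":"number"}},"required":["plan"]}

```bash
ls; mkdir -p pics; cat > h.py <<'E'
import numpy as np, cv2
from cell import robot
def snap(n,tag):
    p,d=robot.read_camera(n); np.savez(f'{n}_{tag}.npz',p=p,d=d)
    cv2.imwrite(f'pics/{n}_{tag}.png',cv2.cvtColor(p,cv2.COLOR_RGB2BGR)); return p,d
def w(n,r,c,z):
    k=robot.get_calibration(n);K=np.array(k['camera_matrix']);R=np.array(k['R']);t=np.array(k['t'])
    v=np.array([(c-K[0,2])/K[0,0],(r-K[1,2])/K[1,1],1])*z
    return R.T@(v-t)
def onplane(n,r,c,z0):
    a=w(n,r,c,0.);b=w(n,r,c,1.);s=(z0-a[2])/(b[2]-a[2]);return a+s*(b-a)
def proj(n,X):
    k=robot.get_calibration(n);q=np.array(k['camera_matrix'])@(np.array(k['R'])@np.array(X)+np.array(k['t']));return q[1]/q[2],q[0]/q[2]
E
python3 - <<'E'
from h import *
np.set_printoptions(precision=4,suppress=True)
for n in('top','side'):
    p,d=snap(n,'0')
    for l in ('jammed_mid','waiting_mid','chute','red_tray_in'):
        for r in robot.tip_of(l,n):
            print(n,l,r['pixel'],r['confidence'])
print(robot.observe())
for n in('top','side'):print(robot.get_calibration(n))
E
```

```text
pics
top jammed_mid [129.0, 164.2] 0.65
top waiting_mid [170.4, 153.3] 0.93
top chute [143.6, 149.5] 0.9
top red_tray_in [242.8, 392.7] 0.7
top red_tray_in [203.8, 313.4] 0.69
top red_tray_in [282.5, 320.1] 0.68
side jammed_mid [233.0, 180.7] 0.67
side waiting_mid [242.3, 219.7] 0.83
side chute [256.5, 192.8] 0.78
side red_tray_in [189.6, 267.1] 0.85
side red_tray_in [167.0, 303.2] 0.75
{'time': 0.5, 'qpos': array([-1.4   ,  0.342 ,  1.5242, -0.    ,  1.2754, -0.146 ]), 'qvel': array([-0.0009,  0.0016, -0.0005,  0.0014, -0.0002, -0.0006]), 'joint_efforts': array([ -0.0008, -43.0814, -24.4313,   0.0718,   0.0489,  -0.    ]), 'tool_pos': array([ 0.1636, -0.4989,  0.1886]), 'tool_rot': array([3.1416, 0.    , 0.3168]), 'contact_force': array([-0.2954,  0.0759, -0.1131]), 'torque': array([ 0.0003, -0.0752,  0.0347]), 'opening': 0.09212527052515956}
{'camera_matrix': array([[352.2108,   0.    , 258.2018],
       [  0.    , 352.2108, 192.661 ],
       [  0.    ,   0.    ,   1.    ]]), 'R': array([[ 0.0237, -0.9996,  0.0122],
       [-0.9986, -0.0243, -0.0468],
       [ 0.0471, -0.011 , -0.9988]]), 't': array([-0.1375,  0.4256,  0.7065])}
{'camera_matrix': array([[377.8198,   0.    , 253.3569],
       [  0.    , 377.8198, 182.5175],
       [  0.    ,   0.    ,   1.    ]]), 'R': array([[-0.9836, -0.1794,  0.0194],
       [-0.1119,  0.522 , -0.8456],
       [ 0.1416, -0.8339, -0.5335]]), 't': array([0.3988, 0.2003, 0.7336])}
```

View pics/top_0.png

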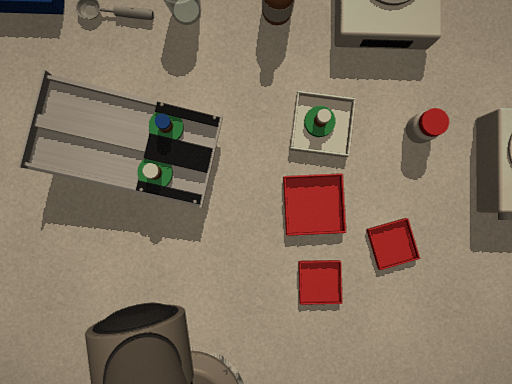

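View pics/side_0.png

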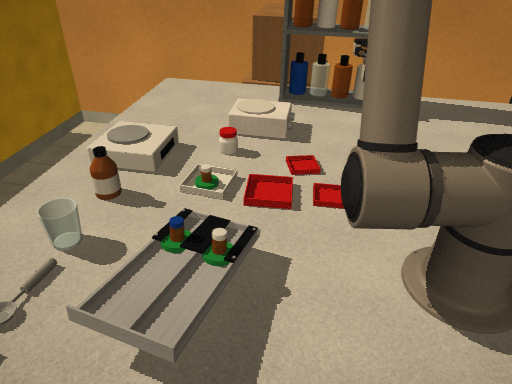

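The top picture shows the chute on the left with its uphill end to the image left. The blue cap is at about (124,164) and the white cap at (171,151). There are three red trays, at (204,314), (283,320) and (243,393), and the first looks largest. I'll measure next.

```bash
python3 - <<'E'
from h import *
np.set_printoptions(precision=4,suppress=True)
f=np.load('top_0.npz');p,d=f['p'],f['d']
H,W=d.shape
P=np.array([[w('top',r,c,d[r,c]) for c in range(W)] for r in range(H)])
np.save('P.npy',P)
hsv=cv2.cvtColor(p,cv2.COLOR_RGB2HSV)
# red trays
m=(((hsv[...,0]<8)|(hsv[...,0]>172))&(hsv[...,1]>150)&(hsv[...,2]>60)).astype(np.uint8)
n,l,s,c=cv2.connectedComponentsWithStats(m)
for i in range(1,n):
    if s[i,4]>300:
        q=P[l==i];  fl=q[q[:,2]<0.012]
        rc=cv2.minAreaRect(q[:,:2].astype(np.float32)); print('red',c[i][::-1],s[i,4],rc, np.percentile(q[:,2],[5,50,95]), cv2.minAreaRect(fl[:,:2].astype(np.float32)) if len(fl)>5 else 0)
# blue cap
for name,m in(('blue',(hsv[...,0]>105)&(hsv[...,0]<130)&(hsv[...,1]>130)&(hsv[...,2]>60)),('green',(hsv[...,0]>45)&(hsv[...,0]<85)&(hsv[...,1]>130))):
    n,l,s,c=cv2.connectedComponentsWithStats(m.astype(np.uint8))
    for i in range(1,n):
        if s[i,4]>25:
            q=P[l==i];print(name,c[i][::-1],s[i],np.median(q,0),np.percentile(q[:,2],[5,50,95]),q[:,:2].min(0),q[:,:2].max(0))
for n in('jammed_mid','waiting_mid'): pass
# floor plane of chute: grey pixels in up area
pts=[]
for r in range(90,165):
  for cc in range(50,130):
    pts.append(P[r,cc])
pts=np.array(pts);z=pts[:,2]
print(np.percentile(z,[5,25,50,75,95]))
for r,cc in[(90,60),(105,80),(120,130),(150,60),(165,120),(160,80),(140,60),(152,180),(110,190),(195,170),(300,20)]:print(r,cc,P[r,cc])
b=cv2.resize(p[60:220,10:240],None,fx=3.4,fy=3.4,interpolation=cv2.INTER_CUBIC);cv2.imwrite('pics/c0.png',b[...,::-1])
b=cv2.resize(p[80:310,270:430],None,fx=2.5,fy=2.5);cv2.imwrite('pics/c1.png',b[...,::-1])
E
```

```text
Traceback (most recent call last):
  File "h.py", line 7, in w
    k=robot.get_calibration(n);K=np.array(k['camera_matrix']);R=np.array(k['R']);t=np.array(k['t'])
ValueError: time passes only in moves, steps and waits
```

Too many calibration calls, so I'll cache the calibration.

```bash
cat > h.py <<'E'
import numpy as np, cv2, os, pickle
from cell import robot
if not os.path.exists('cal.pkl'):
    pickle.dump({n:robot.get_calibration(n) for n in('top','side')},open('cal.pkl','wb'))
CAL=pickle.load(open('cal.pkl','rb'))
def g(n):
    k=CAL[n];return np.array(k['camera_matrix']),np.array(k['R']),np.array(k['t'])
def snap(n,tag):
    p,d=robot.read_camera(n); np.savez(f'{n}_{tag}.npz',p=p,d=d)
    cv2.imwrite(f'pics/{n}_{tag}.png',cv2.cvtColor(p,cv2.COLOR_RGB2BGR)); return p,d
def w(n,r,c,z):
    K,R,t=g(n)
    v=np.array([(c-K[0,2])/K[0,0],(r-K[1,2])/K[1,1],1])*z
    return R.T@(v-t)
def cloud(n,d):
    K,R,t=g(n);r,c=np.mgrid[:d.shape[0],:d.shape[1]]
    v=np.stack([(c-K[0,2])/K[0,0]*d,(r-K[1,2])/K[1,1]*d,d],-1)
    return (v-t)@R
def onplane(n,r,c,z0):
    a=w(n,r,c,0.);b=w(n,r,c,1.);s=(z0-a[2])/(b[2]-a[2]);return a+s*(b-a)
def proj(n,X):
    K,R,t=g(n);q=K@(R@np.array(X)+t);return q[1]/q[2],q[0]/q[2]
E
cat > m.py <<'E'
from h import *
np.set_printoptions(precision=4,suppress=True)
f=np.load('top_0.npz');p,d=f['p'],f['d']
P=cloud('top',d)
hsv=cv2.cvtColor(p,cv2.COLOR_RGB2HSV)
m=(((hsv[...,0]<8)|(hsv[...,0]>172))&(hsv[...,1]>150)&(hsv[...,2]>60)).astype(np.uint8)
n,l,s,c=cv2.connectedComponentsWithStats(m)
for i in range(1,n):
    if s[i,4]>300:
        q=P[l==i];  fl=q[q[:,2]<0.012]
        rc=cv2.minAreaRect(q[:,:2].astype(np.float32)); print('red',c[i][::-1],s[i,4],rc, np.percentile(q[:,2],[5,50,95]), cv2.minAreaRect(fl[:,:2].astype(np.float32)) if len(fl)>5 else 0)
for name,m in(('blue',(hsv[...,0]>105)&(hsv[...,0]<130)&(hsv[...,1]>130)&(hsv[...,2]>60)),('green',(hsv[...,0]>45)&(hsv[...,0]<85)&(hsv[...,1]>130))):
    n,l,s,c=cv2.connectedComponentsWithStats(m.astype(np.uint8))
    for i in range(1,n):
        if s[i,4]>25:
            q=P[l==i];print(name,c[i][::-1],s[i],np.median(q,0),np.percentile(q[:,2],[5,50,95]),q[:,:2].min(0),q[:,:2].max(0))
for r,cc in[(90,60),(105,80),(120,130),(150,60),(165,120),(160,80),(140,60),(152,180),(110,190),(195,170),(260,200)]:print(r,cc,P[r,cc])
b=cv2.resize(p[60:220,10:240],None,fx=3.4,fy=3.4,interpolation=cv2.INTER_CUBIC);cv2.imwrite('pics/c0.png',b[...,::-1])
b=cv2.resize(p[80:310,270:430],None,fx=2.5,fy=2.5);cv2.imwrite('pics/c1.png',b[...,::-1])
E
python3 m.py
```

```text
red [121.2508 434.6044] 594 ((0.4858994781970978, -0.30217885971069336), (0.050202563405036926, 0.4082852303981781), 28.1578426361084) [0.0663 0.0687 0.0706] 0
red [204.2348 313.6595] 3492 ((0.40514159202575684, -0.20975281298160553), (0.12157295644283295, 0.18188875913619995), 4.25117301940918) [0.0011 0.0034 0.0213] ((0.4067095220088959, -0.24000200629234314), (0.12027682363986969, 0.11679517477750778), 3.9950599670410156)
red [243.5375 392.7338] 1762 ((0.33520179986953735, -0.28712743520736694), (0.3394661843776703, 0.10809285938739777), 88.0656509399414) [-0.0003  0.0019  0.0146] ((0.33157986402511597, -0.40441790223121643), (0.08710289746522903, 0.08507057279348373), 17.779592514038086)
red [282.1701 319.6379] 1834 ((0.3115959167480469, -0.22426897287368774), (0.2444441318511963, 0.10998862981796265), 27.31900978088379) [-0.      0.0022  0.0147] ((0.2496451586484909, -0.2560814917087555), (0.08933349698781967, 0.0842258557677269), 2.349945068359375)
blue [ 0.2258 31.2742] [ 4  0 48  2 62] [0.7966 0.3242 0.0449] [0.0431 0.0449 0.0465] [0.7946 0.2908] [0.7987 0.3833]
blue [120.7091 161.9879] [155 114  15  14 165] [0.5467 0.0467 0.1108] [0.1088 0.1108 0.1126] [0.5354 0.0343] [0.5593 0.0585]
green [123.0485 317.8629] [305 106  30  31 474] [ 0.5707 -0.2418  0.0149] [0.0124 0.0149 0.017 ] [ 0.3949 -0.2792] [ 0.61   -0.1193]
green [126.9395 167.0535] [149 112  34  28 430] [0.5441 0.0403 0.0684] [0.0654 0.0684 0.073 ] [ 0.3949 -0.1193] [0.5734 0.0811]
green [172.8372 156.383 ] [138 159  34  27 436] [0.4568 0.0582 0.0685] [0.0651 0.0685 0.073 ] [ 0.3949 -0.1193] [0.4839 0.0988]
90 60 [0.6071 0.2454 0.0795]
105 80 [0.582  0.2109 0.0723]
120 130 [0.5582 0.1196 0.064 ]
150 60 [0.4962 0.2435 0.0729]
165 120 [0.4722 0.1355 0.0622]
160 80 [0.4788 0.2071 0.0702]
140 60 [0.514  0.2417 0.0778]
152 180 [0.4981 0.021  0.0731]
110 190 [0.5782 0.0053 0.0719]
195 170 [0.4175 0.0371 0.0717]
260 200 [ 0.2886 -0.0117  0.0004]
```

View pics/c0.png

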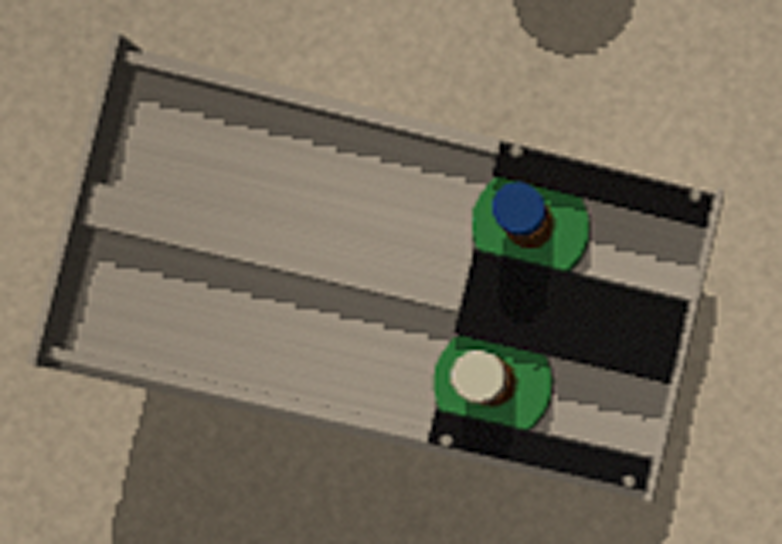

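View pics/c1.png

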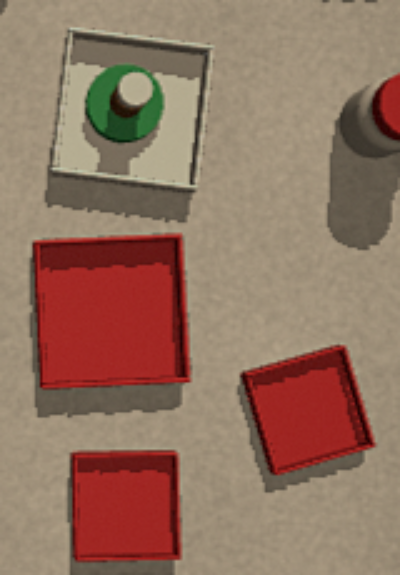

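Large red tray: (204,314) measures about 120 mm. The other two, at (283,320) and (243,393), measure about 88 mm. The enlarged crop confirms the first is the one meant. Next is the chute frame.

```bash
cat > m2.py <<'E'
from h import *
from scipy.optimize import least_squares
np.set_printoptions(precision=4,suppress=True)
f=np.load('top_0.npz');p,d=f['p'],f['d'];P=cloud('top',d)
reg=np.zeros(d.shape,bool);reg[60:215,15:232]=1
m=reg&(P[...,2]>0.025)&(d>0)
n,l,s,c=cv2.connectedComponentsWithStats(m.astype(np.uint8));i=1+np.argmax(s[1:,4]);m=l==i
# erode edge noise
q=P[m];rc=cv2.minAreaRect(q[:,:2].astype(np.float32));print(rc,s[i])
yaw=np.deg2rad(rc[2]);print(cv2.boxPoints(rc))
# floor plane
hsv=cv2.cvtColor(p,cv2.COLOR_RGB2HSV)
lo=cv2.erode(m.astype(np.uint8),np.ones((3,3)))>0
box=cv2.boxPoints(rc)
e=box[1]-box[0];e2=box[2]-box[1];u=(e if np.linalg.norm(e)>np.linalg.norm(e2) else e2);u/=np.linalg.norm(u)
if u[1]<0:u=-u
v=np.array([-u[1],u[0]]);print('uphill dir',u,'y dir',v,'yaw',np.arctan2(u[1],u[0]))
cen=np.array(rc[0])
Q=P[lo];a=(Q[:,:2]-cen)@u;b=(Q[:,:2]-cen)@v;z=Q[:,2]
fl=(a>-0.02)&(a<0.13)&(abs(abs(b)-0.045)<0.02)
A=np.c_[a[fl],b[fl],np.ones(fl.sum())];co,res,_,_=np.linalg.lstsq(A,z[fl],rcond=None);print('floor fit',co,np.std(A@co-z[fl]))
V=hsv[...,2][lo]
# rail: black uphill end
blk=(V<45)&(a<0.08)&(z-(co[0]*a+co[1]*b+co[2])>0.012)&(z-(co[0]*a+co[1]*b+co[2])<0.024)
for blo,bhi in((-0.09,-0.066),(-0.024,0.024),(0.066,0.09)):
    k=blk&(b>blo)&(b<bhi);print(blo,k.sum(),np.percentile(a[k],[0,1,50,99,100]))
print('a range',a.min(),a.max())
for col,name in (((105,130),'blue'),):
    k=(hsv[...,0]>105)&(hsv[...,0]<130)&(hsv[...,1]>130)&(hsv[...,2]>60)&lo&(P[...,2]>0.1)
    X=P[k];r=cv2.minEnclosingCircle(X[:,:2].astype(np.float32));print(name,r,X.mean(0),(np.array(r[0])-cen)@np.c_[u,v])
k=(P[...,2]>0.1)&lo; k[150:]&=True
n,l,s,c=cv2.connectedComponentsWithStats(k.astype(np.uint8))
for i in range(1,n):
    if s[i,4]>20:
        X=P[l==i];r=cv2.minEnclosingCircle(X[:,:2].astype(np.float32));print(c[i][::-1],s[i,4],r,X.mean(0),(X[:,:2].mean(0)-cen)@np.c_[u,v],np.percentile(X[:,2],[5,50,95]))
E
python3 m2.py
```

```text
((0.5169934034347534, 0.1223984956741333), (0.3262462615966797, 0.1803443729877472), 78.7406234741211) [   18    69   205   138 17745]
[[ 0.3967 -0.02  ]
 [ 0.5736 -0.0552]
 [ 0.6373  0.2648]
 [ 0.4604  0.3   ]]
uphill dir [0.1953 0.9808] y dir [-0.9808  0.1953] yaw 1.3742832
floor fit [0.102  0.0001 0.0634] 0.0011723062218724168
-0.09 548 [-0.1577 -0.1569 -0.0993 -0.0418 -0.041 ]
-0.024 1537 [-0.1585 -0.1573 -0.0973 -0.0412 -0.0399]
0.066 563 [-0.158  -0.1569 -0.0978 -0.0419 -0.0395]
a range -0.16176484558962342 0.16235328802601978
blue ((0.5473989844322205, 0.04595724120736122), 0.013164851814508438) [0.5469 0.0465 0.1107] [-0.069  -0.0447]
[97.776 37.784] 125 ((0.5862166881561279, 0.2712191641330719), 0.048686567693948746) [0.5843 0.2709 0.1029] [ 0.1588 -0.037 ] [0.1006 0.1028 0.1051]
[120.9242 162.4646] 198 ((0.5472210645675659, 0.04638640582561493), 0.01346719078719616) [0.5467 0.0458 0.1102] [-0.0693 -0.0441] [0.1061 0.1106 0.1126]
[145.6907  25.3918] 97 ((0.49736568331718445, 0.2882857918739319), 0.03516745939850807) [0.4977 0.2881 0.103 ] [0.1587 0.0513] [0.1004 0.1031 0.1051]
[170.1472 150.6802] 197 ((0.4590636193752289, 0.063485287129879), 0.013383961282670498) [0.459  0.0632 0.1104] [-0.0694  0.0454] [0.1073 0.1107 0.1125]
```

Chute origin: the rails' end and the carrier's cap agree. The carrier is in lane y = -45 at x ≈ -25, and the floor under it is at z ≈ 0.057. Target above the vial is (0.547, 0.047), yaw 1.374. I'll move above it with the jaws about 50 mm open.

Emit:
apply_moves:
  plan:
    - {"tx": 0.06, "ty": -0.044, "tz": 0, "yaw": -0.12, "grip": 0.1}
    - {"tx": 0.12, "ty": -0.089, "tz": 0, "yaw": -0.24, "grip": 0.1}
    - {"tx": 0.17, "ty": -0.127, "tz": 0, "yaw": -0.36, "grip": 0.1}
    - {"tx": 0.22, "ty": -0.164, "tz": 0, "yaw": -0.48, "grip": 0.1}
    - {"tx": 0.27, "ty": -0.2, "tz": 0, "yaw": -0.6, "grip": 0.1}
    - {"tx": 0.32, "ty": -0.239, "tz": 0, "yaw": -0.72, "grip": 0.1}
    - {"tx": 0.37, "ty": -0.276, "tz": 0, "yaw": -0.84, "grip": 0.1}
    - {"tx": 0.41, "ty": -0.306, "tz": 0, "yaw": -0.95, "grip": 0.1}

```text
time: 1.5
tool_pos: [0.4523, -0.0881, 0.189]
tool_rot: [3.14, 0.0, 1.271]
contact_force: [1.4, -1.1, 0.7]
opening: 0.0505
```

Emit:
apply_moves:
  plan:
    - {"tx": 0.05, "ty": 0.016, "tz": 0, "yaw": -0.04, "grip": 0.1}
    - {"tx": 0.1, "ty": 0.032, "tz": 0, "yaw": -0.08, "grip": 0.1}
    - {"tx": 0.135, "ty": 0.043, "tz": 0, "yaw": -0.107, "grip": 0.1}
    - {"tx": 0.1486, "ty": 0.0471, "tz": 0, "yaw": -0.1075, "grip": 0.1}
    - {"tx": 0.1486, "ty": 0.0471, "tz": 0, "yaw": -0.1075, "grip": 0.1}
    - {"tx": 0.1486, "ty": 0.0471, "tz": 0, "yaw": -0.1075, "grip": 0.1}

```text
time: 2.25
tool_pos: [0.54, 0.0367, 0.1886]
tool_rot: [-3.141, 0.001, 1.373]
contact_force: [-0.3, 0.5, -1.0]
opening: 0.0505
```

```bash
python3 - <<'E'
from h import *
print(robot.observe())
p,d=snap('side','1')
cv2.imwrite('pics/s1.png',cv2.resize(p[120:320,80:330],None,fx=3,fy=3)[...,::-1])
E
```

```text
{'time': 2.25, 'qpos': array([-7.34392934e-02,  3.72179653e-01,  1.47872566e+00, -5.05069328e-04,
        1.29107526e+00,  1.24466540e-01]), 'qvel': array([-0.00894159, -0.00543018,  0.00112998,  0.00227346, -0.00023776,
        0.00083624]), 'joint_efforts': array([ 5.42395189e-01, -4.45793581e+01, -2.47235531e+01,  1.14245592e-01,
        1.65857660e-02,  2.94927020e-03]), 'tool_pos': array([0.54003818, 0.03670164, 0.18863103]), 'tool_rot': array([-3.14126796e+00,  5.29792359e-04,  1.37303012e+00]), 'contact_force': array([-0.33100171,  0.45284171, -1.04727214]), 'torque': array([-0.05271987, -0.05300344, -0.00375324]), 'opening': 0.05047616372413782}
```

View pics/s1.png

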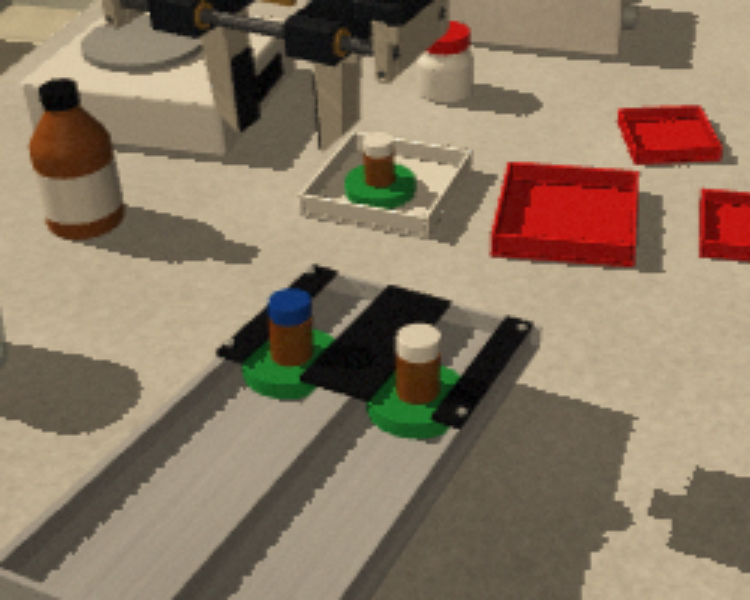

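The side view shows both carriers still in place, with the jaws above. The TCP is about 13 mm short of the target, so I'll correct that and come down part way.

Emit:
apply_moves:
  plan:
    - {"tx": 0.0118, "ty": 0.0052, "tz": 0.0, "grip": 0.1}
    - {"tx": 0.0118, "ty": 0.0052, "tz": 0.03, "grip": 0.1}
    - {"tx": 0.0118, "ty": 0.0052, "tz": 0.06, "grip": 0.1}
    - {"tx": 0.0118, "ty": 0.0052, "tz": 0.06, "grip": 0.1}
    - {"tx": 0.0118, "ty": 0.0052, "tz": 0.06, "grip": 0.1}

```text
schema error: expected keys tx, ty, tz, yaw, grip
```

Emit:
apply_moves:
  plan:
    - {"tx": 0.0118, "ty": 0.0052, "tz": 0.0, "yaw": 0, "grip": 0.1}
    - {"tx": 0.0118, "ty": 0.0052, "tz": 0.03, "yaw": 0, "grip": 0.1}
    - {"tx": 0.0118, "ty": 0.0052, "tz": 0.06, "yaw": 0, "grip": 0.1}
    - {"tx": 0.0118, "ty": 0.0052, "tz": 0.06, "yaw": 0, "grip": 0.1}
    - {"tx": 0.0118, "ty": 0.0052, "tz": 0.06, "yaw": 0, "grip": 0.1}

```text
time: 2.92
tool_pos: [0.5489, 0.0483, 0.1298]
tool_rot: [3.14, -0.0, 1.374]
contact_force: [0.0, 0.2, 0.4]
opening: 0.0502
```

```bash
python3 - <<'E'
from h import *
print(robot.observe()['tool_pos'])
for n in('side','top'): snap(n,'2')
a=np.load('side_2.npz')['p'][120:320,80:330];b=np.load('top_2.npz')['p'][70:220,90:290]
cv2.imwrite('pics/s2.png',np.hstack([cv2.resize(a,(400,320)),cv2.resize(b,(400,320))])[...,::-1])
E
```

```text
[0.54886755 0.04833262 0.129753  ]
```

View pics/s2.png

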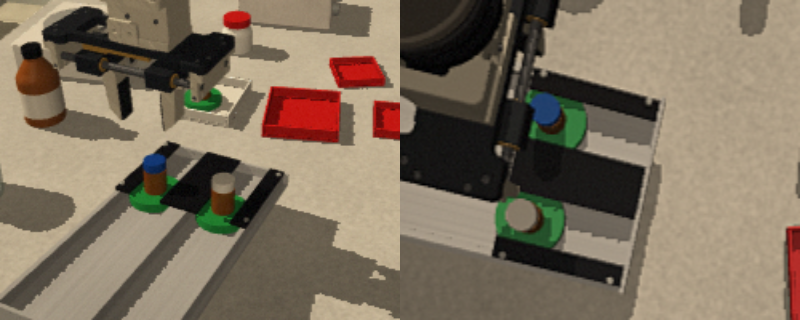

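```bash
python3 - <<'E'
from h import *
t=robot.observe()['tool_pos'];v=np.array([-.981,.195,0])
for n in('side','top'):
  print(n,proj(n,t),proj(n,t+.025*v),proj(n,t-.025*v),'cap',proj(n,[.547,.046,.1107]))
a=np.load('side_2.npz')['p'][120:270,110:310]
cv2.imwrite('pics/s3.png',cv2.resize(a,(800,600))[...,::-1])
E
```

```text
side (np.float64(211.62452216497843), np.float64(173.99544052414126)) (np.float64(214.82016410205694), np.float64(185.7884021335684)) (np.float64(208.49680378324086), np.float64(162.45313900000633)) cap (np.float64(219.3194770543807), np.float64(176.40752724904925))
top (np.float64(116.60214790965814), np.float64(158.0480668253981)) (np.float64(130.73956284016342), np.float64(154.64756148310565)) (np.float64(102.52142818784812), np.float64(161.43493513708785)) cap (np.float64(120.67048905135492), np.float64(162.30113348952233))
```

View pics/s3.png

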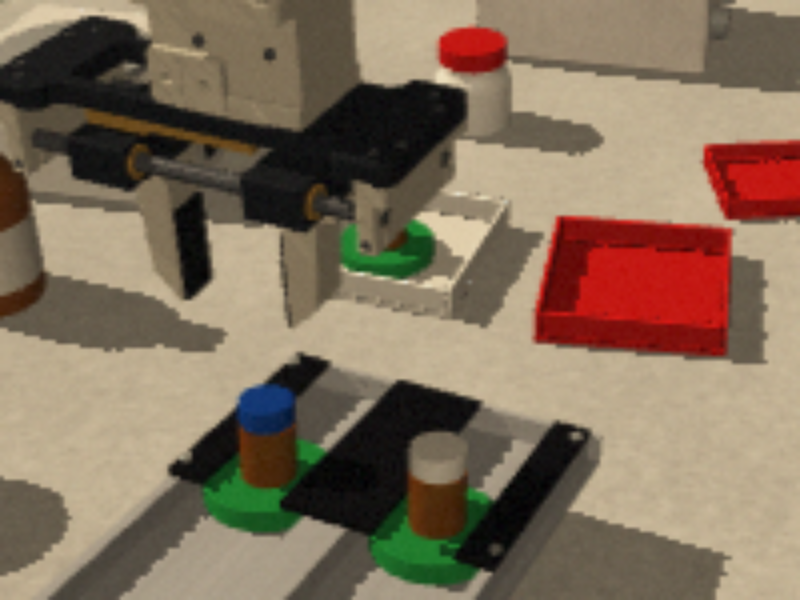

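```bash
python3 - <<'E'
from h import *
np.set_printoptions(precision=4,suppress=True)
for tag in('2',):
  D=np.load(f'side_{tag}.npz');P=cloud('side',D['d'])
  for r,c in[(192,156),(190,155),(185,153),(198,183),(195,183),(190,186),(180,186),(170,203),(220,177)]:print(r,c,P[r,c],D['p'][r,c])
  D=np.load(f'top_{tag}.npz');P=cloud('top',D['d'])
  q=P.reshape(-1,3);k=(q[:,2]>.08)&(abs(q[:,0]-.55)<.12)&(abs(q[:,1]-.05)<.1)
  for zl in np.arange(.08,.3,.02):
    s=q[k&(q[:,2]>=zl)&(q[:,2]<zl+.02)]
    if len(s):print(round(zl,2),len(s),s.min(0)[:2],s.max(0)[:2])
print(robot.observe())
E
```

```text
192 156 [0.5767 0.0536 0.1735] [33 29 28]
190 155 [0.5782 0.0534 0.1775] [105  91  73]
185 153 [0.5806 0.0535 0.1878] [125 110  87]
198 183 [0.5221 0.0645 0.1756] [125 110  85]
195 183 [0.5216 0.0643 0.1819] [131 114  89]
190 186 [0.5148 0.0656 0.1941] [128 111  87]
180 186 [0.513  0.0661 0.2148] [125 112  82]
170 203 [0.4703 0.1013 0.2598] [136 120  94]
220 177 [0.5451 0.0479 0.1108] [ 19  55 117]
0.08 83 [0.4385 0.0343] [0.5873 0.1437]
0.1 381 [0.446  0.0329] [0.5611 0.0764]
0.16 31 [0.5722 0.0302] [0.5869 0.0523]
0.18 27 [0.5733 0.0291] [0.5865 0.0465]
0.2 18 [0.5721 0.0314] [0.5793 0.0401]
0.22 51 [ 0.4571 -0.0037] [0.6253 0.0329]
0.24 1195 [ 0.4514 -0.0054] [0.632  0.0947]
0.26 3525 [ 0.4501 -0.0057] [0.6446 0.1022]
0.28 357 [0.4952 0.0212] [0.5613 0.0812]
{'time': 3.025, 'qpos': array([-0.0513,  0.44  ,  1.5427, -0.0001,  1.1562,  0.1454]), 'qvel': array([-0.0006, -0.0006,  0.0053,  0.0014, -0.0027,  0.0001]), 'joint_efforts': array([ -0.0072, -46.2888, -22.8597,   0.0789,   0.03  ,   0.0028]), 'tool_pos': array([0.549 , 0.0483, 0.1301]), 'tool_rot': array([ 3.1388, -0.0003,  1.3742]), 'contact_force': array([ 0.1049, -1.2292,  0.0185]), 'torque': array([ 0.0219, -0.092 , -0.0375]), 'opening': 0.05024968234474201}
```

```bash
python3 - <<'E'
from h import *
np.set_printoptions(precision=4,suppress=True)
print(robot.observe()['tool_pos']);snap('side','3');snap('top','3');print(robot.observe()['tool_pos'])
for tag in('1','2','3'):
  D=np.load(f'side_{tag}.npz');P=cloud('side',D['d']);q=P.reshape(-1,3)
  k=(abs(q[:,0]-.545)<.045)&(abs(q[:,1]-.05)<.03)&(q[:,2]>.118);print(tag,k.sum(),np.sort(q[k,2])[[0,3,10,30]])
E
```

```text
[0.549  0.0483 0.1301]
[0.5487 0.0483 0.1298]
1 7073 [0.2257 0.2268 0.2285 0.2309]
2 5164 [0.1675 0.1683 0.17   0.1735]
3 5133 [0.168  0.1689 0.1699 0.1735]
```

View pics/side_3.png

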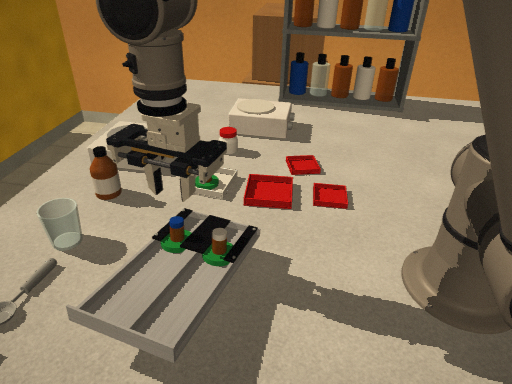

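The pictures show the fingertips at z ≈ 0.168, while the reported TCP z is 0.130. That is a constant 38 mm disagreement in height, and x and y agree. I'll go down to the reported target, watching the force, then look again.

Emit:
apply_moves:
  plan:
    - {"tx": -0.001, "ty": -0.001, "tz": 0.02, "yaw": 0, "grip": 0.1}
    - {"tx": -0.001, "ty": -0.001, "tz": 0.03, "yaw": 0, "grip": 0.1}
    - {"tx": -0.001, "ty": -0.001, "tz": 0.04, "yaw": 0, "grip": 0.1}
    - {"tx": -0.001, "ty": -0.001, "tz": 0.045, "yaw": 0, "grip": 0.1}
    - {"tx": -0.001, "ty": -0.001, "tz": 0.045, "yaw": 0, "grip": 0.1}

```text
time: 3.75
tool_pos: [0.5468, 0.0476, 0.0834]
tool_rot: [-3.141, 0.0, 1.374]
contact_force: [-0.2, -0.3, 0.1]
opening: 0.0501
```

```bash
cat > look.py <<'E'
from h import *
import sys
np.set_printoptions(precision=4,suppress=True)
tag=sys.argv[1];o=robot.observe();print(o['time'],o['tool_pos'],o['tool_rot'],o['contact_force'],o['opening']);
p,d=snap('side',tag);P=cloud('side',d);q=P.reshape(-1,3);t=o['tool_pos']
hsv=cv2.cvtColor(p,cv2.COLOR_RGB2HSV)
tan=((hsv[...,0]<25)&(hsv[...,1]<110)).reshape(-1)
k=tan&(abs(q[:,0]-t[0])<.05)&(abs(q[:,1]-t[1])<.03)&(q[:,2]>.075);print('tip z',np.sort(q[k,2])[[0,3,10,30]])
r,c=proj('side',t);r0=int(np.clip(r-75,0,234));c0=int(np.clip(c-100,0,312))
cv2.imwrite(f'pics/z_{tag}.png',cv2.resize(p[r0:r0+150,c0:c0+200],(800,600))[...,::-1])
E
python3 look.py 4
```

```text
3.75 [0.5468 0.0476 0.0834] [-3.1412  0.0001  1.3743] [-0.2376 -0.3246  0.1378] 0.05012063637292538
tip z [0.0751 0.0753 0.0756 0.0763]
```

View pics/z_4.png

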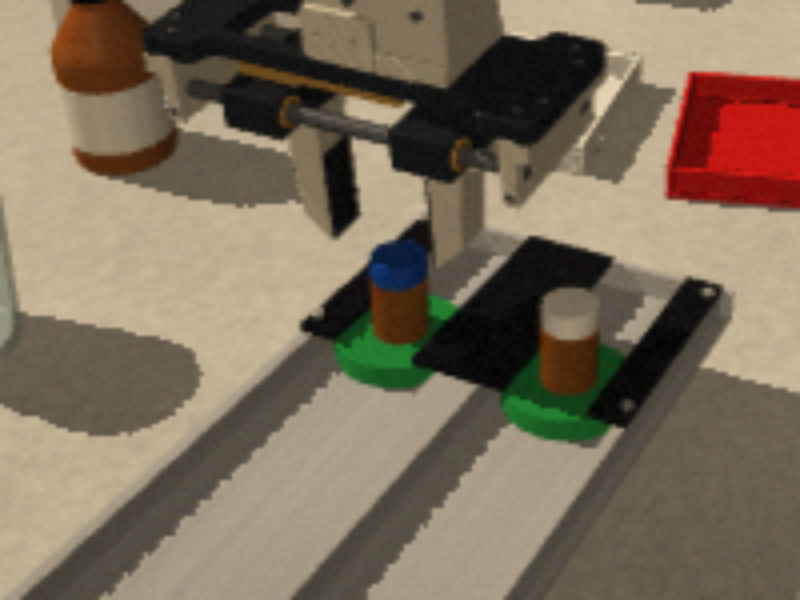

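The fingertips at about z 0.12 are still above the cap, with no contact. The cameras are right: the reported z reads 38 mm low. I'll go down another 38 mm in small steps.

Emit:
apply_moves:
  plan:
    - {"tx": 0, "ty": 0.0005, "tz": 0.008, "yaw": 0, "grip": 0.1}
    - {"tx": 0, "ty": 0.0005, "tz": 0.014, "yaw": 0, "grip": 0.1}
    - {"tx": 0, "ty": 0.0005, "tz": 0.02, "yaw": 0, "grip": 0.1}
    - {"tx": 0, "ty": 0.0005, "tz": 0.02, "yaw": 0, "grip": 0.1}

```text
time: 4.3
tool_pos: [0.5469, 0.0474, 0.0629]
tool_rot: [-3.14, 0.0, 1.374]
contact_force: [0.3, 0.4, -0.1]
opening: 0.0509
```

Emit:
apply_moves:
  plan:
    - {"tx": 0, "ty": 0, "tz": 0.006, "yaw": 0, "grip": 0.1}
    - {"tx": 0, "ty": 0, "tz": 0.012, "yaw": 0, "grip": 0.1}
    - {"tx": 0, "ty": 0, "tz": 0.017, "yaw": 0, "grip": 0.1}
    - {"tx": 0, "ty": 0, "tz": 0.017, "yaw": 0, "grip": 0.1}

```text
time: 4.8
tool_pos: [0.547, 0.0475, 0.0461]
tool_rot: [-3.141, 0.0, 1.374]
contact_force: [-0.6, -0.2, -0.1]
opening: 0.0504
```

```bash
python3 look.py 5
```

```text
4.8 [0.547  0.0475 0.0461] [-3.1406  0.0002  1.3743] [-0.5615 -0.1644 -0.1301] 0.050448577560968565
tip z [0.075  0.0753 0.0755 0.0764]
```

View pics/z_5.png

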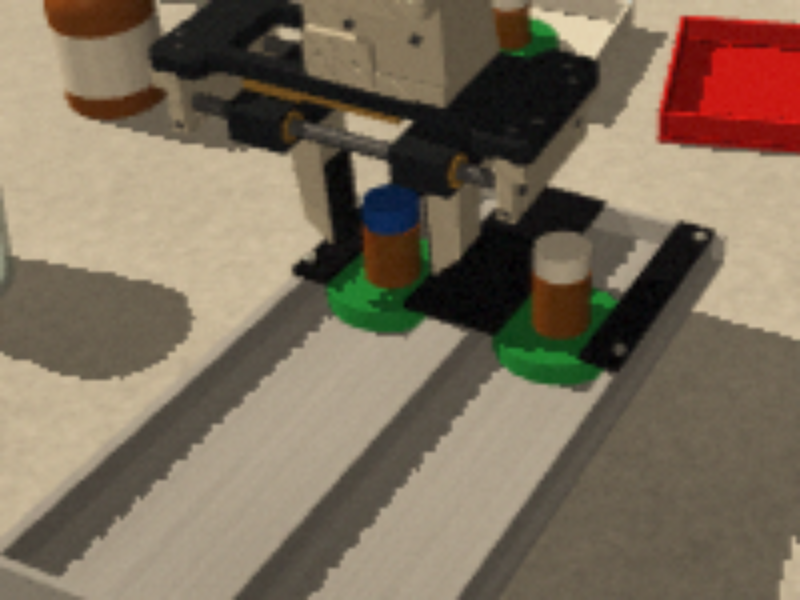

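The fingers straddle the vial, with their tips just above the rails and no contact. Closing gently.

Emit:
apply_moves:
  force: 12
  plan:
    - {"tx": 0, "ty": 0, "tz": 0, "yaw": 0, "grip": -0.3}
    - {"tx": 0, "ty": 0, "tz": 0, "yaw": 0, "grip": -0.6}
    - {"tx": 0, "ty": 0, "tz": 0, "yaw": 0, "grip": -0.6}
    - {"tx": 0, "ty": 0, "tz": 0, "yaw": 0, "grip": -0.6}
    - {"tx": 0, "ty": 0, "tz": 0, "yaw": 0, "grip": -0.6}

```text
time: 5.48
tool_pos: [0.5475, 0.0474, 0.0468]
tool_rot: [3.141, 0.0, 1.374]
contact_force: [-0.1, 0.7, 1.2]
opening: 0.0263
```

Gripped at 26 mm. Now dragging up the lane along the slope.

Emit:
apply_moves:
  plan:
    - {"tx": 0.005, "ty": 0, "tz": -0.0005, "yaw": 0, "grip": -0.6}
    - {"tx": 0.01, "ty": 0, "tz": -0.001, "yaw": 0, "grip": -0.6}
    - {"tx": 0.015, "ty": 0, "tz": -0.0015, "yaw": 0, "grip": -0.6}
    - {"tx": 0.02, "ty": 0, "tz": -0.002, "yaw": 0, "grip": -0.6}
    - {"tx": 0.02, "ty": 0, "tz": -0.002, "yaw": 0, "grip": -0.6}

```text
time: 6.1
tool_pos: [0.5516, 0.0679, 0.0488]
tool_rot: [3.141, -0.001, 1.375]
contact_force: [0.3, 0.5, 4.0]
opening: 0.0268
```

```bash
python3 look.py 6
```

```text
6.1 [0.5516 0.0679 0.0488] [ 3.1409 -0.0008  1.3746] [0.2672 0.4747 3.9984] 0.026826740214817943
tip z [0.0751 0.0751 0.0752 0.076 ]
```

View pics/z_6.png

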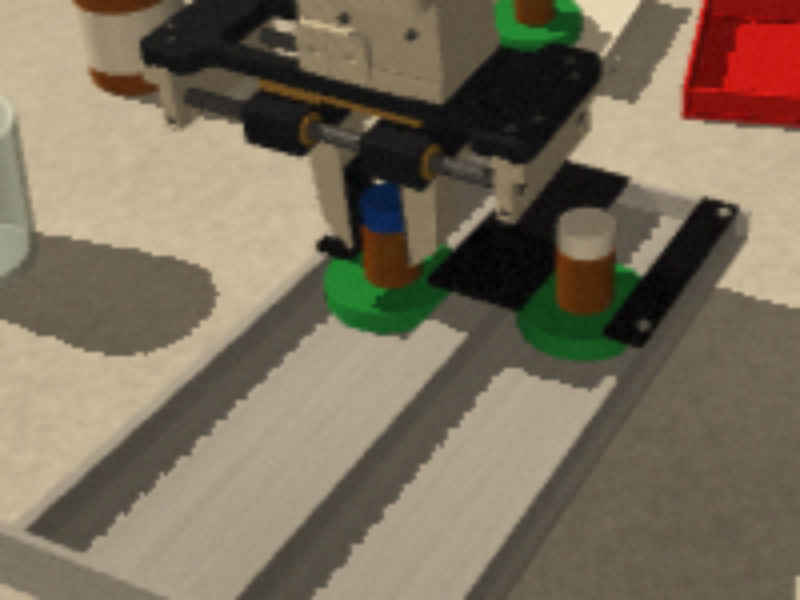

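The carrier moves with the jaws, pressing lightly (4 N) on the floor, so I'll continue with slightly more rise.

Emit:
apply_moves:
  plan:
    - {"tx": 0.008, "ty": 0, "tz": -0.0011, "yaw": 0, "grip": -0.6}
    - {"tx": 0.016, "ty": 0, "tz": -0.002, "yaw": 0, "grip": -0.6}
    - {"tx": 0.024, "ty": 0, "tz": -0.0028, "yaw": 0, "grip": -0.6}
    - {"tx": 0.032, "ty": 0, "tz": -0.0036, "yaw": 0, "grip": -0.6}
    - {"tx": 0.04, "ty": 0, "tz": -0.0044, "yaw": 0, "grip": -0.6}
    - {"tx": 0.048, "ty": 0, "tz": -0.0052, "yaw": 0, "grip": -0.6}
    - {"tx": 0.054, "ty": 0, "tz": -0.0058, "yaw": 0, "grip": -0.6}
    - {"tx": 0.054, "ty": 0, "tz": -0.0058, "yaw": 0, "grip": -0.6}

```text
time: 7.15
tool_pos: [0.5619, 0.121, 0.0542]
tool_rot: [3.142, -0.001, 1.375]
contact_force: [0.3, 0.1, 0.5]
opening: 0.0264
```

```bash
python3 look.py 7
```

```text
7.15 [0.5619 0.121  0.0542] [ 3.1415 -0.0009  1.3747] [0.3345 0.1238 0.4952] 0.02639074318139363
tip z [0.075  0.0751 0.0755 0.0762]
```

View pics/z_7.png

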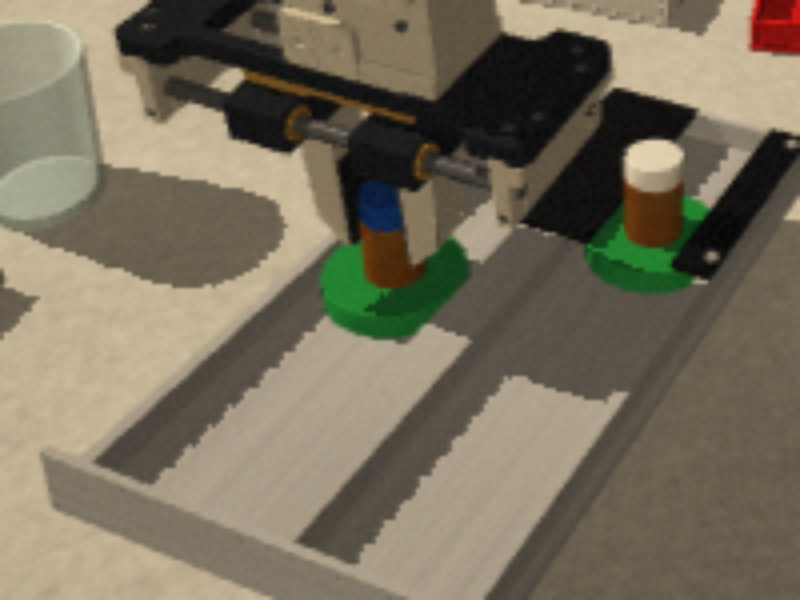

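It has moved 75 mm, so the puck is at x ≈ +50 and clear of the rails. Lifting.

Emit:
apply_moves:
  force: 20
  plan:
    - {"tx": 0, "ty": 0, "tz": 0, "yaw": 0, "grip": -0.6}
    - {"tx": 0, "ty": 0, "tz": -0.01, "yaw": 0, "grip": -0.6}
    - {"tx": 0, "ty": 0, "tz": -0.025, "yaw": 0, "grip": -0.6}
    - {"tx": 0, "ty": 0, "tz": -0.045, "yaw": 0, "grip": -0.6}
    - {"tx": 0, "ty": 0, "tz": -0.065, "yaw": 0, "grip": -0.6}
    - {"tx": 0, "ty": 0, "tz": -0.085, "yaw": 0, "grip": -0.6}
    - {"tx": 0, "ty": 0, "tz": -0.1, "yaw": 0, "grip": -0.6}
    - {"tx": 0, "ty": 0, "tz": -0.1, "yaw": 0, "grip": -0.6}

```text
time: 8.2
tool_pos: [0.5625, 0.1201, 0.1559]
tool_rot: [3.139, -0.001, 1.374]
contact_force: [0.4, -0.2, -2.2]
opening: 0.0266
```

```bash
python3 look.py 8; python3 - <<'E'
from h import *
np.set_printoptions(precision=4,suppress=True)
print(onplane('top',203.8,313.4,.004),onplane('side',189.6,267.1,.004))
for n,r in(('top',[(175,284),(175,344),(235,285),(234,346)]),): print([onplane(n,*x,.022) for x in r])
o=robot.observe();t=o['tool_pos'];y=o['tool_rot'][2]
dl=np.array([.4067,-.2400])-t[:2];print('tx,ty',dl@[np.cos(y),np.sin(y)],dl@[np.sin(y),-np.cos(y)])
E
```

```text
8.2 [0.5625 0.1201 0.1559] [ 3.1388 -0.0007  1.3742] [ 0.4491 -0.2463 -2.1795] 0.026620685521432298
tip z [0.075  0.0752 0.0754 0.076 ]
[ 0.4089 -0.2414  0.004 ] [ 0.4146 -0.2525  0.004 ]
[array([ 0.465 , -0.1781,  0.022 ]), array([ 0.468 , -0.2992,  0.022 ]), array([ 0.345 , -0.1826,  0.022 ]), array([ 0.3497, -0.3046,  0.022 ])]
tx,ty -0.38336297970758937 -0.08182951706177444
```

View pics/z_8.png

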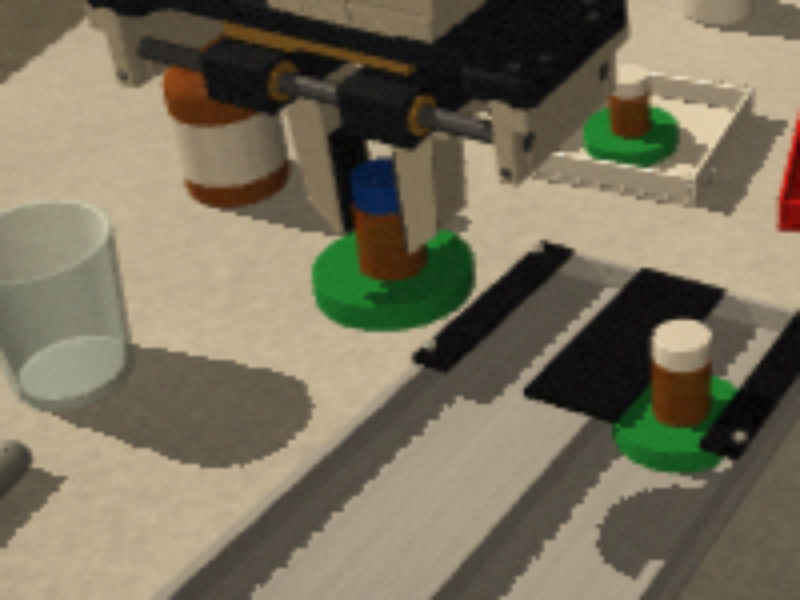

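The carrier is lifted clear and the white carrier has not moved. Carrying it to the red tray centre at (0.407, -0.241).

Emit:
apply_moves:
  plan:
    - {"tx": -0.015, "ty": -0.003, "tz": 0, "yaw": 0, "grip": -0.6}
    - {"tx": -0.045, "ty": -0.01, "tz": 0, "yaw": 0, "grip": -0.6}
    - {"tx": -0.08, "ty": -0.017, "tz": 0, "yaw": 0, "grip": -0.6}
    - {"tx": -0.115, "ty": -0.025, "tz": 0, "yaw": 0, "grip": -0.6}
    - {"tx": -0.15, "ty": -0.032, "tz": 0, "yaw": 0, "grip": -0.6}
    - {"tx": -0.185, "ty": -0.04, "tz": 0, "yaw": 0, "grip": -0.6}
    - {"tx": -0.21, "ty": -0.045, "tz": 0, "yaw": 0, "grip": -0.6}
    - {"tx": -0.23, "ty": -0.049, "tz": 0, "yaw": 0, "grip": -0.6}

```text
time: 9.25
tool_pos: [0.4671, -0.0974, 0.1537]
tool_rot: [-3.14, 0.0, 1.373]
contact_force: [0.6, 0.4, -1.4]
opening: 0.0264
```

Emit:
apply_moves:
  plan:
    - {"tx": -0.03, "ty": -0.006, "tz": 0, "yaw": 0, "grip": -0.6}
    - {"tx": -0.06, "ty": -0.013, "tz": 0, "yaw": 0, "grip": -0.6}
    - {"tx": -0.09, "ty": -0.019, "tz": 0, "yaw": 0, "grip": -0.6}
    - {"tx": -0.12, "ty": -0.026, "tz": 0, "yaw": 0, "grip": -0.6}
    - {"tx": -0.145, "ty": -0.031, "tz": 0, "yaw": 0, "grip": -0.6}
    - {"tx": -0.155, "ty": -0.033, "tz": 0, "yaw": 0, "grip": -0.6}
    - {"tx": -0.155, "ty": -0.033, "tz": 0, "yaw": 0, "grip": -0.6}
    - {"tx": -0.155, "ty": -0.033, "tz": 0, "yaw": 0, "grip": -0.6}

```text
time: 10.25
tool_pos: [0.4062, -0.2408, 0.1542]
tool_rot: [-3.141, -0.0, 1.375]
contact_force: [1.1, -0.1, -2.0]
opening: 0.0262
```

```bash
python3 look.py 9; python3 - <<'E'
from h import *
np.set_printoptions(precision=4,suppress=True)
o=robot.observe();t=o['tool_pos'];y=o['tool_rot'][2]
dl=np.array([.407,-.2410])-t[:2];print('tx,ty',dl@[np.cos(y),np.sin(y)],dl@[np.sin(y),-np.cos(y)])
D=np.load('side_9.npz');P=cloud('side',D['d']);h=cv2.cvtColor(D['p'],cv2.COLOR_RGB2HSV)
k=(h[...,0]>45)&(h[...,0]<85)&(h[...,1]>130)&(abs(P[...,0]-t[0])<.06)&(abs(P[...,1]-t[1])<.06);print(k.sum(),P[k].min(0),P[k].max(0))
E
```

```text
10.25 [ 0.4062 -0.2408  0.1542] [-3.1412 -0.0005  1.3748] [ 1.0789 -0.1033 -2.0196] 0.026220519438770136
tip z [0.1926 0.1936 0.1975 0.2029]
tx,ty -0.00011507760977641333 0.0007321736189564894
244 [ 0.3756 -0.2612  0.1662] [ 0.4374 -0.2039  0.3689]
```

View pics/side_9.png

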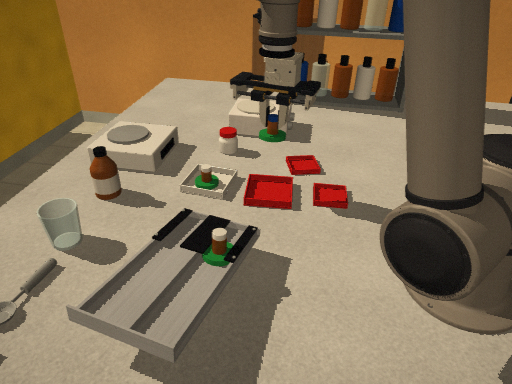

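The carrier hangs over the red tray with the puck bottom at z ≈ 0.163. Lowering 140 mm, then feeling for contact.

Emit:
apply_moves:
  plan:
    - {"tx": -0.003, "ty": 0, "tz": 0.015, "yaw": 0, "grip": -0.6}
    - {"tx": -0.003, "ty": 0, "tz": 0.04, "yaw": 0, "grip": -0.6}
    - {"tx": -0.003, "ty": 0, "tz": 0.065, "yaw": 0, "grip": -0.6}
    - {"tx": -0.003, "ty": 0, "tz": 0.09, "yaw": 0, "grip": -0.6}
    - {"tx": -0.003, "ty": 0, "tz": 0.11, "yaw": 0, "grip": -0.6}
    - {"tx": -0.003, "ty": 0, "tz": 0.125, "yaw": 0, "grip": -0.6}
    - {"tx": -0.003, "ty": 0, "tz": 0.135, "yaw": 0, "grip": -0.6}
    - {"tx": -0.003, "ty": 0, "tz": 0.135, "yaw": 0, "grip": -0.6}

```text
time: 11.3
tool_pos: [0.4055, -0.2439, 0.019]
tool_rot: [-3.141, -0.001, 1.375]
contact_force: [0.7, -0.3, -1.3]
opening: 0.0266
```

```bash
python3 look.py 10
```

```text
11.3 [ 0.4055 -0.2439  0.019 ] [-3.1406 -0.0005  1.375 ] [ 0.6705 -0.2953 -1.2964] 0.026627874512188416
tip z [0.0751 0.0761 0.0771 0.081 ]
```

View pics/z_10.png

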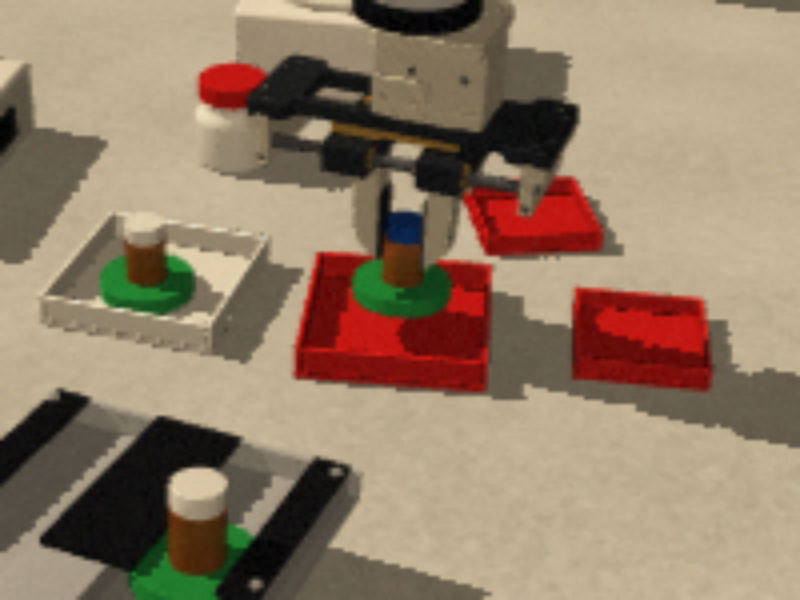

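Emit:
apply_moves:
  plan:
    - {"tx": 0, "ty": 0, "tz": 0.004, "yaw": 0, "grip": -0.6}
    - {"tx": 0, "ty": 0, "tz": 0.008, "yaw": 0, "grip": -0.6}
    - {"tx": 0, "ty": 0, "tz": 0.012, "yaw": 0, "grip": -0.6}
    - {"tx": 0, "ty": 0, "tz": 0.015, "yaw": 0, "grip": -0.6}
    - {"tx": 0, "ty": 0, "tz": 0.018, "yaw": 0, "grip": -0.6}
    - {"tx": 0, "ty": 0, "tz": 0.018, "yaw": 0, "grip": -0.6}

```text
time: 12.1
tool_pos: [0.4055, -0.2444, 0.0012]
tool_rot: [-3.141, -0.0, 1.374]
contact_force: [0.0, 0.0, -1.2]
opening: 0.0267
```

Emit:
apply_moves:
  plan:
    - {"tx": 0, "ty": 0, "tz": 0.001, "yaw": 0, "grip": -0.6}
    - {"tx": 0, "ty": 0, "tz": 0.002, "yaw": 0, "grip": -0.6}
    - {"tx": 0, "ty": 0, "tz": 0.002, "yaw": 0, "grip": -0.6}

```text
time: 12.48
tool_pos: [0.4056, -0.2445, -0.0006]
tool_rot: [-3.142, 0.0, 1.374]
contact_force: [0.3, -0.4, -0.6]
opening: 0.0266
```

Emit:
apply_moves:
  plan:
    - {"tx": 0, "ty": 0, "tz": 0.001, "yaw": 0, "grip": -0.6}
    - {"tx": 0, "ty": 0, "tz": 0.002, "yaw": 0, "grip": -0.6}
    - {"tx": 0, "ty": 0, "tz": 0.002, "yaw": 0, "grip": -0.6}

```text
time: 12.85
tool_pos: [0.4055, -0.2445, -0.0027]
tool_rot: [-3.141, -0.0, 1.374]
contact_force: [0.3, 0.9, -1.5]
opening: 0.0265
```

Emit:
apply_moves:
  plan:
    - {"tx": 0, "ty": 0, "tz": 0.001, "yaw": 0, "grip": -0.6}
    - {"tx": 0, "ty": 0, "tz": 0.0015, "yaw": 0, "grip": -0.6}
    - {"tx": 0, "ty": 0, "tz": 0.0015, "yaw": 0, "grip": -0.6}

```text
time: 13.22
tool_pos: [0.4056, -0.2445, -0.0041]
tool_rot: [3.142, 0.0, 1.374]
contact_force: [-0.2, 0.1, -1.4]
opening: 0.0267
```

Emit:
apply_moves:
  plan:
    - {"tx": 0, "ty": 0, "tz": 0.001, "yaw": 0, "grip": -0.6}
    - {"tx": 0, "ty": 0, "tz": 0.0015, "yaw": 0, "grip": -0.6}
    - {"tx": 0, "ty": 0, "tz": 0.0015, "yaw": 0, "grip": -0.6}

```text
time: 13.6
tool_pos: [0.4059, -0.2441, -0.0047]
tool_rot: [3.141, -0.0, 1.374]
contact_force: [-1.1, 3.9, 9.6]
opening: 0.0268
```

```bash
python3 look.py 11
```

```text
13.6 [ 0.4059 -0.2441 -0.0047] [ 3.141  -0.0001  1.3743] [-1.1075  3.9118  9.6338] 0.026784802303040953
tip z [0.0752 0.0756 0.0772 0.0801]
```

View pics/z_11.png

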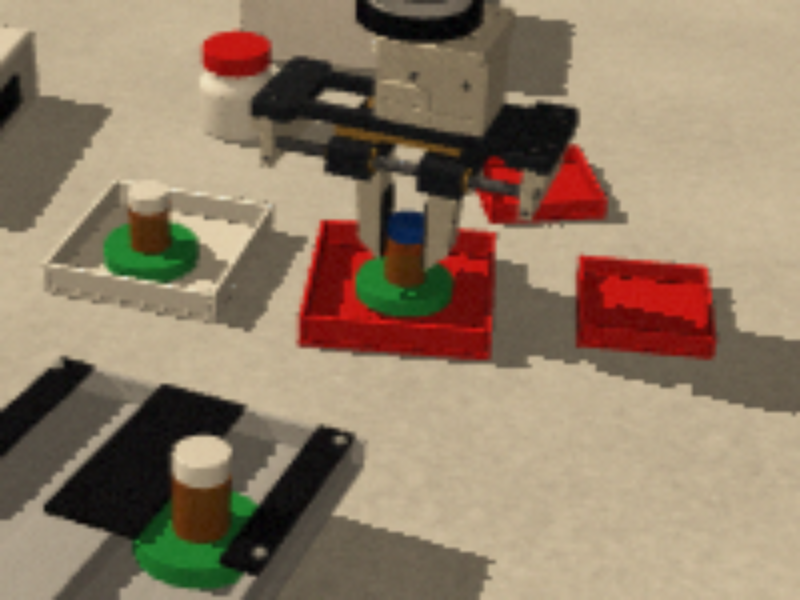

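It touches at the expected height with a light 10 N on one edge, because the vial still has the 0.1 rad lane tilt. I'll ease the grip to 3 N so the puck settles flat, then open.

Emit:
apply_moves:
  force: 3
  plan:
    - {"tx": 0, "ty": 0, "tz": 0, "yaw": 0, "grip": -0.6}
    - {"tx": 0, "ty": 0, "tz": 0, "yaw": 0, "grip": -0.6}
    - {"tx": 0, "ty": 0, "tz": 0.001, "yaw": 0, "grip": -0.6}
    - {"tx": 0, "ty": 0, "tz": 0.002, "yaw": 0, "grip": -0.6}
    - {"tx": 0, "ty": 0, "tz": 0.002, "yaw": 0, "grip": -0.6}

```text
time: 14.28
tool_pos: [0.4056, -0.2445, -0.0078]
tool_rot: [-3.142, 0.0, 1.374]
contact_force: [0.4, 3.6, 2.3]
opening: 0.027
```

Emit:
apply_moves:
  plan:
    - {"tx": 0, "ty": 0, "tz": 0, "yaw": 0, "grip": -0.4}
    - {"tx": 0, "ty": 0, "tz": 0, "yaw": 0, "grip": -0.3}
    - {"tx": 0, "ty": 0, "tz": 0, "yaw": 0, "grip": -0.1}
    - {"tx": 0, "ty": 0, "tz": 0, "yaw": 0, "grip": 0.1}
    - {"tx": 0, "ty": 0, "tz": 0, "yaw": 0, "grip": 0.1}
    - {"tx": 0, "ty": 0, "tz": 0, "yaw": 0, "grip": 0.1}

```text
time: 15.02
tool_pos: [0.4056, -0.2445, -0.0076]
tool_rot: [3.142, 0.0, 1.374]
contact_force: [0.4, -0.3, -0.5]
opening: 0.0507
```

```bash
python3 look.py 12
```

```text
15.025 [ 0.4056 -0.2445 -0.0076] [3.1415 0.0001 1.3743] [ 0.3614 -0.3449 -0.4828] 0.050675591081358315
tip z [0.0753 0.0757 0.0764 0.0805]
```

View pics/z_12.png

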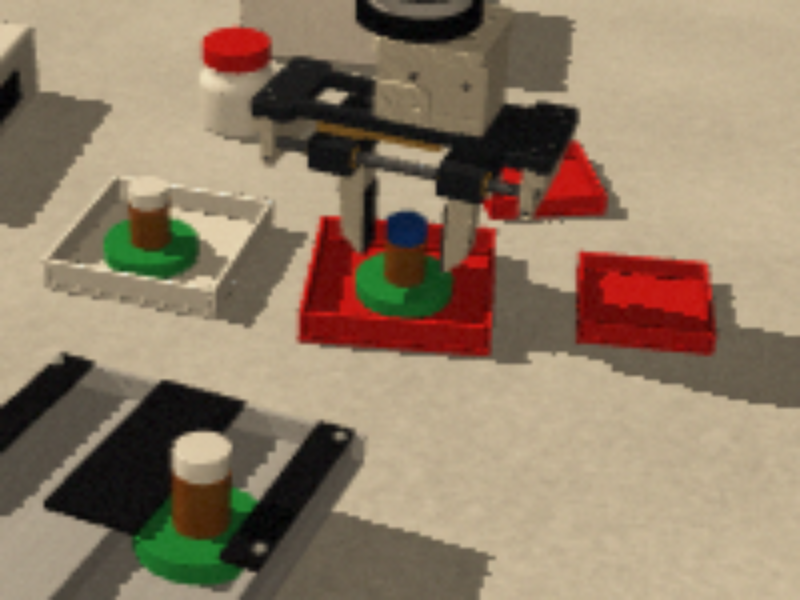

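The carrier is released and standing in the tray. Rising straight up.

Emit:
apply_moves:
  plan:
    - {"tx": 0, "ty": 0, "tz": -0.01, "yaw": 0, "grip": 0.1}
    - {"tx": 0, "ty": 0, "tz": -0.03, "yaw": 0, "grip": 0.1}
    - {"tx": 0, "ty": 0, "tz": -0.06, "yaw": 0, "grip": 0.1}
    - {"tx": 0, "ty": 0, "tz": -0.1, "yaw": 0, "grip": 0.1}
    - {"tx": 0, "ty": 0, "tz": -0.14, "yaw": 0, "grip": 0.1}
    - {"tx": 0, "ty": 0, "tz": -0.16, "yaw": 0, "grip": 0.1}
    - {"tx": 0, "ty": 0, "tz": -0.16, "yaw": 0, "grip": 0.1}

```text
time: 15.95
tool_pos: [0.4064, -0.2451, 0.1543]
tool_rot: [3.138, 0.002, 1.374]
contact_force: [-0.4, 0.2, -0.6]
opening: 0.0502
```

```bash
python3 look.py 13; python3 - <<'E'
from h import *
np.set_printoptions(precision=4,suppress=True)
D=np.load('side_13.npz');P=cloud('side',D['d']);h=cv2.cvtColor(D['p'],cv2.COLOR_RGB2HSV)
box=(abs(P[...,0]-.406)<.07)&(abs(P[...,1]+.242)<.07)&(P[...,2]<.1)
for nm,k in(('puck',(h[...,0]>45)&(h[...,0]<85)&(h[...,1]>130)),('cap',(h[...,0]>105)&(h[...,0]<130)&(h[...,1]>130))):
  k=k&box;print(nm,k.sum(),P[k].min(0),P[k].max(0),np.median(P[k],0))
t=P[(h[...,0]>45)&(h[...,0]<85)&(h[...,1]>130)&box&(P[...,2]>.0125)]
A=np.c_[t[:,:2]-t[:,:2].mean(0),np.ones(len(t))];print('puck top plane',np.linalg.lstsq(A,t[:,2],rcond=None)[0],len(t))
box=(abs(P[...,0]-.459)<.06)&(abs(P[...,1]-.063)<.06)
k=(P[...,2]>.105)&box;print('white cap',P[k].mean(0))
D0=np.load('side_1.npz');P=cloud('side',D0['d']);k=(P[...,2]>.105)&(abs(P[...,0]-.459)<.06)&(abs(P[...,1]-.063)<.06);print('before',P[k].mean(0))
p=D['p'];cv2.imwrite('pics/f13.png',cv2.resize(p[150:300,150:350],(800,600))[...,::-1])
E
```

```text
15.95 [ 0.4064 -0.2451  0.1543] [3.1379 0.0021 1.3744] [-0.3763  0.2426 -0.6399] 0.05022021457908189
tip z [0.1922 0.1932 0.196  0.2012]
puck 232 [ 0.3759 -0.2693  0.0034] [ 0.4375 -0.2066  0.0267] [ 0.404  -0.224   0.0152]
cap 68 [ 0.3958 -0.2511  0.0463] [ 0.4183 -0.227   0.0589] [ 0.4063 -0.2328  0.0564]
puck top plane [-0.0007 -0.0182  0.0154] 182
white cap [0.4582 0.0676 0.1104]
before [0.493  0.0586 0.3588]
```

View pics/f13.png

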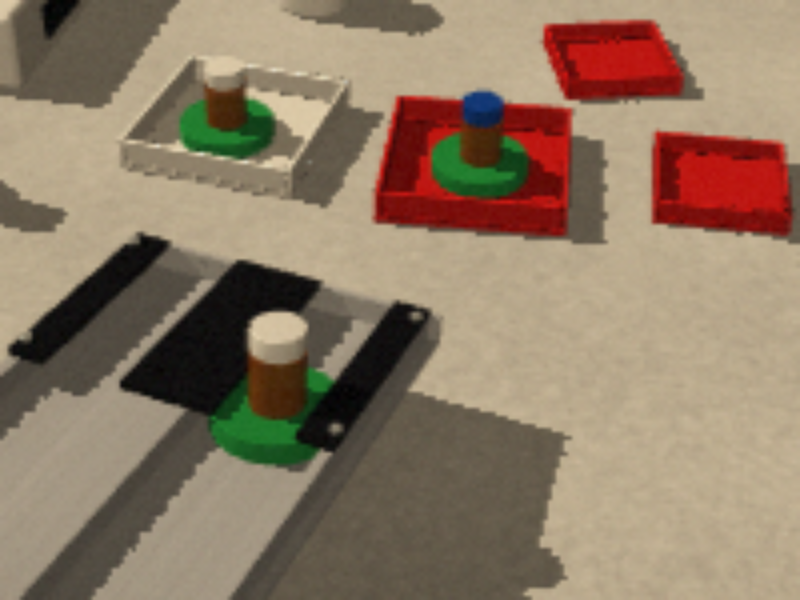

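The blue-capped carrier stands flat in the large red tray, with its puck top at z ≈ 0.015. The white-capped carrier has not moved, and nothing touches the gripper.

```bash
python3 - <<'E'
from cell import robot
print(robot.hand_in())
E
```

```text
the job is handed in; nothing more can be done
None
```

The blue-capped carrier is out of the chute and standing upright near the middle of the large red tray; I handed the job in at about 16 s. I gripped its vial lightly and drew it about 75 mm up its lane until it was clear of the rails. I then lifted it over, set it down at about 10 N or less, let go and raised the arm clear.

**Last checks:**
- **Blue carrier:** the puck lies flat, with its top at z ≈ 15 mm against 16 mm expected and a slope of no more than 0.02 rad. The cap top is at about 56–58 mm.
- **White carrier in the other lane:** it is still under its rails and looks unmoved in the pictures. A numeric before-and-after comparison from the side camera failed because the arm was in the earlier view. Its cap height does match the first measurement (110 mm both times).
- **Gripper:** open, clear and touching nothing; it read less than 1 N.

**Disagreement:** the reported TCP height was a steady 38 mm below the fingertips as both cameras saw them. I trusted the cameras, and the contact height at the tray agreed with them.

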